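# Stand the dropper bottle midway between two agar dishes

## Robot

A 6-joint arm with a two-finger parallel gripper is mounted at the origin on a cart in front of the work surface, level with it; the furniture and walls round the work are solid. World frame = base frame: x ahead of the robot, y to its left, z up, the work surface at z = 0. Lengths are in m, angles in rad, forces in N, time in s.
With the tool pointing down it reaches from about 0.3 to 0.75 m from the base axis. Payload 8.5 kg.
Tool frame: the origin (TCP) lies midway between the tips of the shut fingers; the grasp point (between the pads) lies 19 mm behind it (bot.grip_depth is the distance from the TCP to the grasp point, in m); z points along the fingers, y is the direction in which the jaws open and shut (so a half turn about z gives the same grasp; the last joint's range is limited). The gripper opens to 85 mm and grips with 20 to 120 N. Pads are 22 mm wide; open, the fingers measure 114 mm over their backs; the gripper's body (76 mm by 85 mm) begins 54 mm behind the grasp point. The pads swing forward as they close: fully open they stand 13 mm farther back than shut.
Start: joints at [1.09, 0.381, 1.297, -0, 1.464, -0.215], TCP at [0.144, 0.531, 0.231] pointing down, gripper open.
Joint ranges: [-3.11, 3.11], [-0.89, 2.33], [0.22, 2.48], [-1.42, 4.56], [0.17, 2.85], [-2.88, 2.88]. Speed limits (rad/s): [2.39, 2.39, 3.14, 3.14, 3.14, 3.14].

## Interface

Orientations are given as a 3x3 rotation matrix whose columns are the frame's x, y, z axes.
In Python, from cell import sensors, optics, workorder, bot gives the robot as it stands.
- The arm moves only by the tool drive_tool, never from a script. Its argument "rows" is a list of rows, each an object of numbers: "x", "y", "z": the shift along the tool's x, y, z in m; "rx", "ry", "rz": the turn, a rotation vector about the tool's x, y, z in degrees. In form: [{"x": .., "y": .., "z": .., "rx": .., "ry": .., "rz": ..}, ...]. A call has 1 to 20 rows; each row shifts and turns the commanded pose from where the row before left it, along the tool's axes as they then stand; what a row does not reach is not made up. A row lasts 1/12 s, in which the tool goes at most 41.7 mm and 7.16 degrees, less where a joint would pass 70% of its speed; a pose out of reach is approached as far as the arm can. A call with a gripper value outside its range is refused whole. "hand" is the closure, from 0 (fully open) to 1 (shut), set as the call begins (left out, the last holds). The fingers move at their own pace and stop on an object; "grip_force" is the grip in N (left out, the last holds). Time passes only in rows, so rows that do not move let the fingers close. It gives the time, the measured TCP pose, the force and the opening at its end, in the units of the state.
- sensors.get_obs(): the state, without advancing time (a new reading comes with each control period).
- optics.camera(name): name is "side" or "top" or "wrist"; returns a dict with "image" (480x640x3 uint8, red, green, blue), "K" (3x3 intrinsics, pixels), "distortion" ([k1, k2, p1, p2, k3] as OpenCV has them; the pictures are not rectified), "extrinsics" (4x4, takes a point from world to camera coordinates). Camera axes: x right, y down, z forward; pixel columns grow to the right and rows downward; lengths in m; the calibration is good to about 2 mm. A picture is of the moment at which its call begins. There is no depth.
- workorder.hand_in(): hands the job in, once; it reports no verdict.
Trained networks look in the newest picture that a camera, given by its name, has taken for a name from the list of things; names that differ only in an ending like _2 or _b are one class to them, and where a whole thing is asked for, a point or a joint stands for the part that bears it (a point fixed in the world has none). Each returns a list of dicts, best first, with "p" (0 to 1); they miss things now and then, are a little off and sometimes report something else, mostly with a low value. They report only what shows in the picture. A call takes as long as a camera call. They do not tell look-alikes from the thing itself.
- optics.outline_of(name, camera): "mask" (480x640 bool, what is visible of it) and "extent" ([left, top, right, bottom] in pixels, round what is visible of it).
The state is a dict: "t": time; "q": joint angles; "qvel": joint speeds; "effort": joint torques, N m; "eef_pos": TCP position; "ee_rot": TCP orientation; "contact_force": force on the tool from outside, world axes, zero at the start; "moment": the same for the moment, N m; "gripper_width": finger opening in m.
Only numpy, scipy, OpenCV 4.12 (cv2) and the standard library are available. Lean on these libraries where they do the work, as an engineer would, in place of code of your own. Each camera call takes 0.05 s, during which the arm holds its last target.

## Task

Two small agar dishes are waiting to be dosed. Pick up the dropper bottle and set it down upright on the worktop midway between the two dishes, on the straight line from one to the other, so that it is at hand for both; do not drop it, and leave the dishes where they are.

Things in the scene. Friction and masses are not known exactly. Their poses are not given: they have to be found in the camera images.
- dropper_bottle: Small round brown bottle with a narrow rubber bulb on top, upright. Body 32 mm wide up to 48 mm, collar 24 mm wide up to 60 mm, bulb 16 mm wide up to 94 mm; about 0.04 kg, all rigid. Origin at the centre of its underside, z up. Stands right of the dishes beside a capped vial (23 mm wide, 48 high) and a rubber stopper (26 wide, 26 high), 70 mm or more apart; their places swap.
- agar_dish_right: Round shallow culture dish with cream-coloured agar, 63 mm in diameter and 14 mm high, lying loose on the worktop: the one of the pair nearer to the robot's right (lower y). Origin at the centre of its underside. Its y axis points to the centre of the other dish, 220 mm away; z is up.
- agar_dish_left: The other, identical dish of the pair, 63 mm in diameter and 14 mm high, loose: the one on the robot's left (higher y). Origin at the centre of its underside; its axes are parallel to those of the right dish at the start. The larger clear or steel dishes further left are not part of the job.
Mind the look-alikes: they are no part of the job. What is shaped like the agar_dish_right but pink is not meant.

How it is judged:
By the outcome, as a careful person would: the job done as asked, in the order asked, and still so for the second after the job is handed in, with the robot touching nothing.
It also fails if it takes over 40 s, if anything falls off the work surface, if the arm or the gripper's body presses on something with over 40 N, if the wrist force passes 120 N, or if a joint passes its speed limit or range.

## Working session

There is one attempt and no reset: what is moved stays moved. The work goes in short steps, Python scripts to look and compute and a tool call to move; the robot and the scene stay as the last step left them, time stands still between calls to the robot, and variables do not carry over. Pictures are saved under pics/ and viewed, and the job is handed in when it is done.

Besides the shell and the picture viewer there is one more tool, called after "Emit:" as name([rows], argument=value, ...), one row to a line, values as JSON. drive_tool: Moves the arm, as the interface text tells. Its arguments: {"type":"object","properties":{"rows":{"type":"array"},"hand":{"type":"number"},"grip_force":{"type":"number"}},"required":["rows"]}

```bash
mkdir -p pics
cat > h.py <<'E'
import numpy as np, cv2
from cell import sensors, optics, workorder, bot
def ray(c,uv):
    p=cv2.undistortPoints(np.array([[uv]],float),c["K"],np.array(c["distortion"]))[0,0]
    E=np.array(c["extrinsics"]);R=E[:3,:3];t=E[:3,3]
    return -R.T@t, R.T@np.array([p[0],p[1],1.])
def onz(c,uv,z):
    o,d=ray(c,uv); return o+d*(z-o[2])/d[2]
def proj(c,P):
    E=np.array(c["extrinsics"]);r,_=cv2.Rodrigues(E[:3,:3])
    return cv2.projectPoints(np.array(P,float).reshape(-1,1,3),r,E[:3,3],np.array(c["K"],float),np.array(c["distortion"],float))[0][:,0]
def save(c,n): cv2.imwrite("pics/"+n+".png",c["image"][:,:,::-1])
E
python3 - <<'E'
from h import *
for n in ["top","side","wrist"]:
    c=optics.camera(n);c["K"]=np.array(c["K"],float);save(c,n+"0")
    for o in ["dropper_bottle","agar_dish_right","agar_dish_left"]:
        for d in optics.outline_of(o,n):
            m=d["mask"];ys,xs=np.nonzero(m)
            uv=(xs.mean(),ys.mean())
            print(n,o,round(d["p"],2),d["extent"],np.round(uv),onz(c,uv,.014).round(3))
print(sensors.get_obs())
E
```

```text
top dropper_bottle 0.63 [419.2, 249.3, 438.5, 262.5] [427. 256.] [ 0.482 -0.249  0.014]
top dropper_bottle 0.54 [180.7, 244.5, 210.2, 276.0] [197. 260.] [0.471 0.226 0.014]
top agar_dish_right 0.61 [285.8, 238.4, 316.6, 268.2] [303. 253.] [0.485 0.007 0.014]
top agar_dish_right 0.61 [312.8, 290.5, 342.6, 317.0] [327. 303.] [ 0.383 -0.043  0.014]
top agar_dish_left 0.95 [180.4, 243.2, 210.7, 275.1] [196. 259.] [0.473 0.227 0.014]
side dropper_bottle 0.68 [342.3, 272.2, 368.3, 331.2] [355. 305.] [ 0.497 -0.211  0.014]
side agar_dish_right 0.66 [244.3, 261.4, 277.7, 280.8] [259. 273.] [ 0.379 -0.055  0.014]
side agar_dish_right 0.64 [291.3, 242.6, 319.2, 266.3] [304. 254.] [ 0.478 -0.006  0.014]
side agar_dish_right 0.47 [341.1, 270.0, 367.7, 329.9] [355. 305.] [ 0.497 -0.211  0.014]
side agar_dish_left 0.55 [252.1, 206.8, 284.4, 222.8] [269. 215.] [0.466 0.21  0.014]
wrist agar_dish_right 0.64 [2.2, 432.7, 11.7, 448.8] [  3. 439.] [ 0.359 -0.013  0.014]
{'t': 0.6, 'q': array([ 1.08973713e+00,  3.80620877e-01,  1.29742186e+00, -1.47470552e-05,
        1.46358900e+00, -2.15290349e-01]), 'qvel': array([ 0.00064103,  0.00063819, -0.00031306, -0.00135856,  0.00180859,
       -0.00098716]), 'effort': array([-9.27341898e-04, -4.48154068e+01, -2.31410193e+01, -1.69086466e-04,
        4.56680464e-04,  2.34506780e-05]), 'eef_pos': array([0.14444845, 0.53066948, 0.2313038 ]), 'ee_rot': array([[-9.64891262e-01,  2.62649678e-01, -5.08786622e-06],
       [ 2.62649677e-01,  9.64891261e-01, -4.14351558e-05],
       [-5.97369266e-06, -4.13167462e-05, -9.99999999e-01]]), 'contact_force': array([-1.25135784,  0.24292887,  0.02121174]), 'moment': array([ 0.01062533, -0.03075057, -0.0363626 ]), 'gripper_width': 0.08508262935243194}
```

View pics/top0.png

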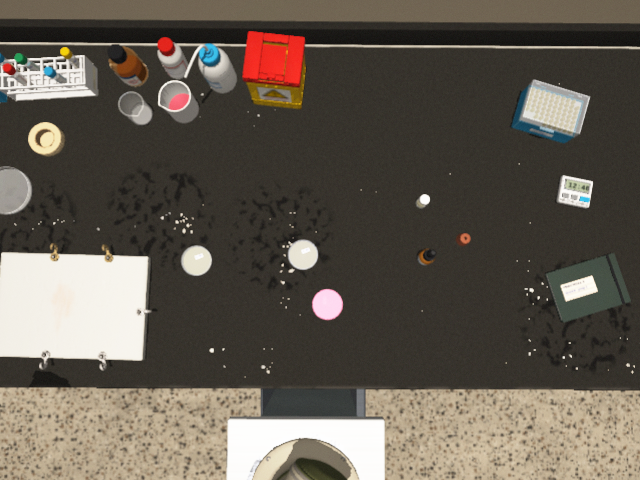

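View pics/side0.png

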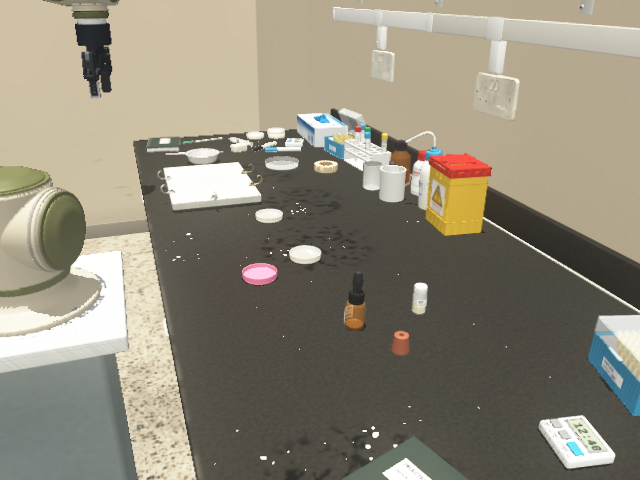

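Run:
```python
import cv2
a=cv2.imread("pics/top0.png")[220:340,150:470];cv2.imwrite("pics/topc.png",cv2.resize(a,None,fx=2.5,fy=2.5,interpolation=2))
a=cv2.imread("pics/side0.png")[180:380,200:420];cv2.imwrite("pics/sidec.png",cv2.resize(a,None,fx=3,fy=3,interpolation=2))
```

```text
(no output)
```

View pics/topc.png

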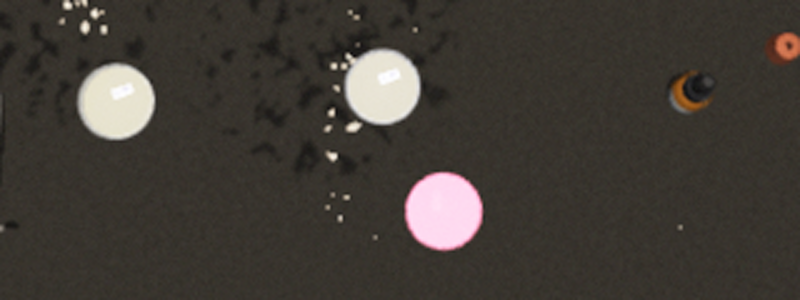

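View pics/sidec.png

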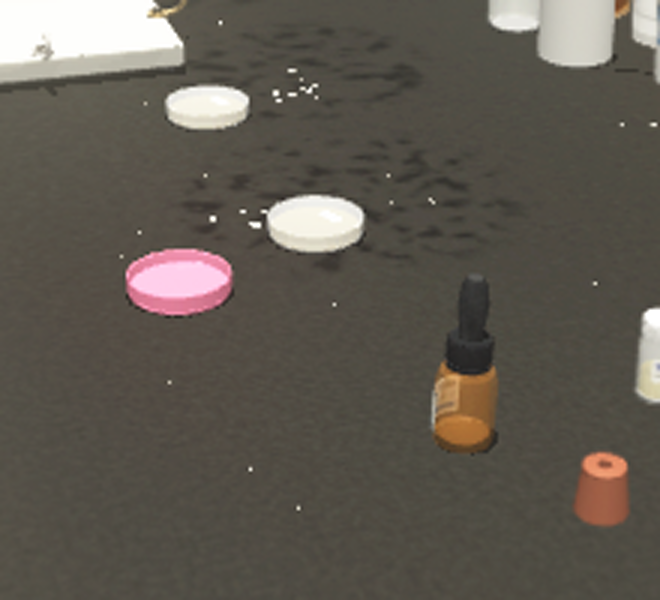

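```bash
cat > m.py <<'E'
from h import *
from scipy.optimize import least_squares
def cyl(x,y,prof,n=60):
    a=np.linspace(0,2*np.pi,n)
    return [np.c_[x+r*np.cos(a),y+r*np.sin(a),0*a+z] for r,z in prof]
BOT=[(.016,0),(.016,.048),(.012,.048),(.012,.060),(.008,.060),(.008,.094)]
DISH=[(.0315,0),(.0315,.014)]
def sil(c,x,y,prof,S=8):
    m=np.zeros((480*1,640*1),np.uint8)
    for (a,b) in zip(prof[::2],prof[1::2]):
        P=np.vstack([proj(c,q) for q in cyl(x,y,[a,b])]).astype(np.float32)
        h=cv2.convexHull(P)
        cv2.fillPoly(m,[np.round(h*16).astype(np.int32)],255,cv2.LINE_AA,4)
    return m/255.
def cen(m):
    ys,xs=np.mgrid[:480,:640];return np.array([(m*xs).sum(),(m*ys).sum()])/m.sum()
def fit(cs,ms,prof,x0):
    g=lambda p:np.concatenate([cen(sil(c,p[0],p[1],prof))-cen(m) for c,m in zip(cs,ms)])
    r=least_squares(g,x0,diff_step=1e-2);return r.x,r.fun
E
python3 - <<'E'
from m import *
C={n:optics.camera(n) for n in ["top","side"]}
det={}
def pick(n,o,uv):
    k=[d for q in ([o] if 'bot' in o else ["agar_dish_right","agar_dish_left"]) for d in optics.outline_of(q,n) if np.hypot(*(cen(d["mask"])-uv))<8]
    k.sort(key=lambda d:-d["p"]); return k[0]["mask"].astype(float) if k else None
for o,pr,x0,ut,us in [("bot",BOT,(.46,-.24),(427,256),(355,305)),("R",DISH,(.485,.007),(303,254),(304,254)),("L",DISH,(.473,.227),(197,260),(269,215))]:
    oo="dropper_bottle" if o=="bot" else o
    ms={"top":pick("top",oo,ut),"side":pick("side",oo,us)}
    for ns in (["top"],["side"],["top","side"]):
        if any(ms[n] is None for n in ns): print(o,ns,"missing");continue
        x,f=fit([C[n] for n in ns],[ms[n] for n in ns],pr,x0)
        print(o,ns,x.round(4),f.round(2),[ms[n].sum() for n in ns],[sil(C[n],*x,pr).sum().round() for n in ns])
    # colour mask
    for n,uv in(("top",ut),("side",us)):
        if o=="bot":continue
        hsv=cv2.cvtColor(C[n]["image"],cv2.COLOR_RGB2HSV)
        mm=((hsv[...,2]>110)).astype(np.uint8)
        _,lab=cv2.connectedComponents(cv2.morphologyEx(mm,cv2.MORPH_OPEN,np.ones((3,3))));m=(lab==lab[uv[1],uv[0]]).astype(float)
        x,f=fit([C[n]],[m],pr,x0);print("  colour",n,x.round(4),m.sum())
E
```

```text
bot ['top'] [ 0.4807 -0.245 ] [0.   0.01] [np.float64(243.0)] [np.float64(315.0)]
bot ['side'] [ 0.4791 -0.2507] [ 0.   -0.01] [np.float64(913.0)] [np.float64(1167.0)]
bot ['top', 'side'] [ 0.4804 -0.247 ] [ 0.95  0.07 -0.16 -1.31] [np.float64(243.0), np.float64(913.0)] [np.float64(317.0), np.float64(1160.0)]
R ['top'] [0.4853 0.0074] [0.   0.01] [np.float64(716.0)] [np.float64(803.0)]
R ['side'] [0.4852 0.0087] [-0.01  0.  ] [np.float64(527.0)] [np.float64(633.0)]
R ['top', 'side'] [0.4853 0.0077] [-0.13  0.1   0.15  0.26] [np.float64(716.0), np.float64(527.0)] [np.float64(801.0), np.float64(642.0)]
  colour top [0.4843 0.0085] 743.0
  colour side [0.4849 0.0092] 523.0
L ['top'] [0.4722 0.2271] [ 0. -0.] [np.float64(704.0)] [np.float64(839.0)]
L ['side'] [0.4709 0.2295] [-0. -0.] [np.float64(387.0)] [np.float64(436.0)]
L ['top', 'side'] [0.4715 0.2275] [-0.13  0.25  0.45  0.22] [np.float64(704.0), np.float64(387.0)] [np.float64(832.0), np.float64(432.0)]
  colour top [0.4711 0.2289] 751.0
  colour side [0.4713 0.2293] 358.0
```

Candidates: bottle: brown with black bulb at top (427,256), side (355,305). The vial at top (423,201) and the stopper at (465,239) are rejected. Cream dishes are at top (303,254) and (197,260), measured about 220.8 mm apart, which matches. The pink dish at (327,304) and the steel/clear dishes on the left are rejected. The crops confirm all of this.

Emit:
drive_tool([
  {"rz": -5.08},
  {"rz": -5.08},
  {"rz": -5.07},
  {"x": -0.0148, "y": -0.0375},
  {"x": -0.0148, "y": -0.0375},
  {"x": -0.0148, "y": -0.0375},
  {"x": -0.0148, "y": -0.0375},
  {"x": -0.0148, "y": -0.0375},
  {"x": -0.0148, "y": -0.0375},
  {"x": -0.0148, "y": -0.0375},
  {"x": -0.0148, "y": -0.0375},
  {"x": -0.0148, "y": -0.0375},
  {"x": -0.0148, "y": -0.0375},
  {"x": -0.0148, "y": -0.0375},
  {"x": -0.0148, "y": -0.0375},
  {"x": -0.0148, "y": -0.0375},
  {"x": -0.0148, "y": -0.0375},
  {"x": -0.0148, "y": -0.0375},
  {"x": -0.0148, "y": -0.0375},
  {"x": -0.0148, "y": -0.0375},
], hand=0)

```text
validation failed for argument at $.ro...
```

Emit:
drive_tool([
  {"x": -0.0148, "y": -0.0375},
  {"x": -0.0148, "y": -0.0375},
  {"x": -0.0148, "y": -0.0375},
  {},
  {},
])

```text
validation failed for argument at $.ro...
```

Run:
```python
from m import *
c=optics.camera("wrist");save(c,"w1")
o=sensors.get_obs();print(o["eef_pos"],o["ee_rot"].round(3),o["t"])
for d in optics.outline_of("dropper_bottle","wrist"):
    print(d["p"],d["extent"])
    if d["p"]>.3:
        try: print(fit([c],[d["mask"].astype(float)],BOT,(.48,-.247)))
        except Exception as e: print(e)
im=c["image"].copy()
for q in cyl(.4805,-.247,BOT): cv2.polylines(im,[np.round(proj(c,q)).astype(np.int32)],True,(0,255,0),1)
cv2.imwrite("pics/w1o.png",im[:,:,::-1])
```

```text
[0.14447576 0.53065983 0.23132847] [[-0.965  0.263  0.   ]
 [ 0.263  0.965 -0.   ]
 [-0.    -0.    -1.   ]] 1.25
```

View pics/w1o.png

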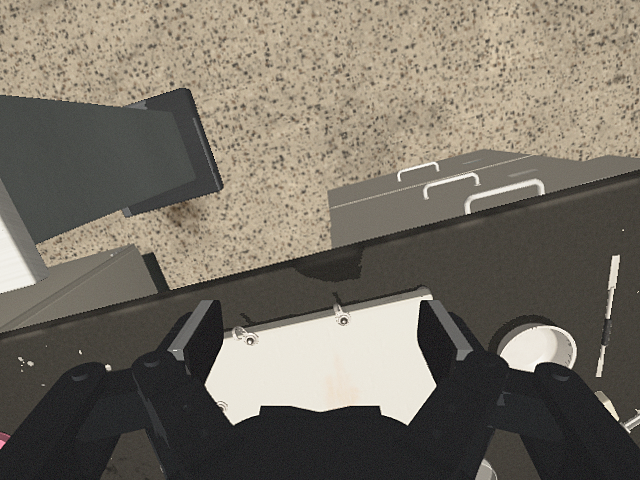

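The wrist picture shows only the bench edge and floor because the move was refused: each row needs all six keys.

Emit:
drive_tool([
  {"x": 0, "y": 0, "z": 0, "rx": 0, "ry": 0, "rz": -5.08},
  {"x": 0, "y": 0, "z": 0, "rx": 0, "ry": 0, "rz": -5.08},
  {"x": 0, "y": 0, "z": 0, "rx": 0, "ry": 0, "rz": -5.07},
  {"x": -0.0148, "y": -0.0375, "z": 0, "rx": 0, "ry": 0, "rz": 0},
  {"x": -0.0148, "y": -0.0375, "z": 0, "rx": 0, "ry": 0, "rz": 0},
  {"x": -0.0148, "y": -0.0375, "z": 0, "rx": 0, "ry": 0, "rz": 0},
  {"x": -0.0148, "y": -0.0375, "z": 0, "rx": 0, "ry": 0, "rz": 0},
  {"x": -0.0148, "y": -0.0375, "z": 0, "rx": 0, "ry": 0, "rz": 0},
  {"x": -0.0148, "y": -0.0375, "z": 0, "rx": 0, "ry": 0, "rz": 0},
  {"x": -0.0148, "y": -0.0375, "z": 0, "rx": 0, "ry": 0, "rz": 0},
  {"x": -0.0148, "y": -0.0375, "z": 0, "rx": 0, "ry": 0, "rz": 0},
  {"x": -0.0148, "y": -0.0375, "z": 0, "rx": 0, "ry": 0, "rz": 0},
  {"x": -0.0148, "y": -0.0375, "z": 0, "rx": 0, "ry": 0, "rz": 0},
], hand=0)

```text
t: 2.38
eef_pos: [0.2925, 0.1539, 0.2316]
ee_rot: [[-1.0, -0.001, 0.001], [-0.001, 1.0, 0.0], [-0.001, 0.0, -1.0]]
contact_force: [2.0, 0.1, 0.6]
gripper_width: 0.0857
```

Emit:
drive_tool([
  {"x": -0.017, "y": -0.0365, "z": 0, "rx": 0, "ry": 0, "rz": 0},
  {"x": -0.017, "y": -0.0365, "z": 0, "rx": 0, "ry": 0, "rz": 0},
  {"x": -0.017, "y": -0.0365, "z": 0, "rx": 0, "ry": 0, "rz": 0},
  {"x": -0.017, "y": -0.0365, "z": 0, "rx": 0, "ry": 0, "rz": 0},
  {"x": -0.017, "y": -0.0365, "z": 0, "rx": 0, "ry": 0, "rz": 0},
  {"x": -0.017, "y": -0.0365, "z": 0, "rx": 0, "ry": 0, "rz": 0},
  {"x": -0.017, "y": -0.0365, "z": 0, "rx": 0, "ry": 0, "rz": 0},
  {"x": -0.017, "y": -0.0365, "z": 0, "rx": 0, "ry": 0, "rz": 0},
  {"x": -0.017, "y": -0.0365, "z": 0, "rx": 0, "ry": 0, "rz": 0},
  {"x": -0.017, "y": -0.0365, "z": 0, "rx": 0, "ry": 0, "rz": 0},
  {"x": -0.017, "y": -0.0365, "z": 0, "rx": 0, "ry": 0, "rz": 0},
  {"x": 0, "y": 0, "z": 0, "rx": 0, "ry": 0, "rz": 0},
  {"x": 0, "y": 0, "z": 0, "rx": 0, "ry": 0, "rz": 0},
])

```text
t: 3.47
eef_pos: [0.4797, -0.2473, 0.2304]
ee_rot: [[-1.0, 0.002, -0.001], [0.002, 1.0, 0.001], [0.001, 0.001, -1.0]]
contact_force: [0.0, 0.2, 0.1]
gripper_width: 0.0854
```

Run:
```python
from m import *
c=optics.camera("wrist");save(c,"w2")
o=sensors.get_obs();print(o["eef_pos"],o["ee_rot"].round(3),o["t"])
for d in optics.outline_of("dropper_bottle","wrist"):
    print(d["p"],d["extent"])
    if d["p"]>.3:
        try: print(fit([c],[d["mask"].astype(float)],BOT,(.48,-.247)))
        except Exception as e: print(e)
im=c["image"].copy()
for q in cyl(.4805,-.247,BOT): cv2.polylines(im,[np.round(proj(c,q)).astype(np.int32)],True,(0,255,0),1)
cv2.imwrite("pics/w2o.png",im[:,:,::-1])
```

```text
[ 0.47932958 -0.2460283   0.23080179] [[-1.     0.001 -0.001]
 [ 0.001  1.     0.001]
 [ 0.001  0.001 -1.   ]] 3.5167
0.63 [306.6, 192.6, 338.4, 236.4]
(array([ 0.479401  , -0.24477914]), array([0.00320053, 0.00249029]))
```

View pics/w2o.png

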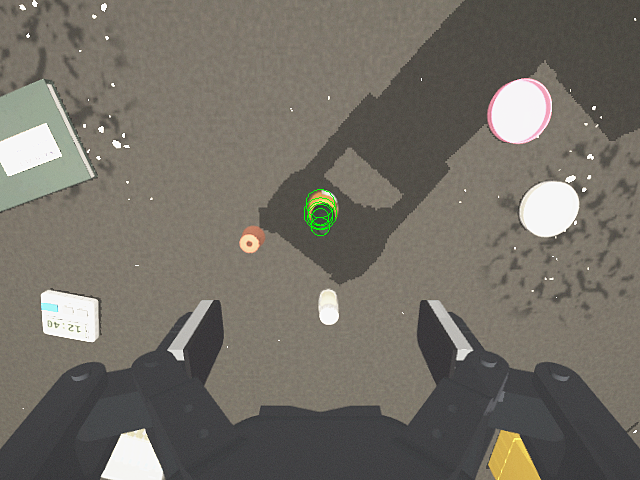

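The overlay on the bottle at wrist (322,212) matches to about 2 px: bottle at about (0.480, -0.245). The jaws are centred on it, so I descend, stopping with the bulb 4 mm clear of the gripper body.

Emit:
drive_tool([
  {"x": -0.0005, "y": 0.0005, "z": 0.035, "rx": 0, "ry": 0, "rz": 0},
  {"x": 0, "y": 0, "z": 0.035, "rx": 0, "ry": 0, "rz": 0},
  {"x": 0, "y": 0, "z": 0.035, "rx": 0, "ry": 0, "rz": 0},
  {"x": 0, "y": 0, "z": 0.03, "rx": 0, "ry": 0, "rz": 0},
  {"x": 0, "y": 0, "z": 0.03, "rx": 0, "ry": 0, "rz": 0},
  {"x": 0, "y": 0, "z": 0.02, "rx": 0, "ry": 0, "rz": 0},
  {"x": 0, "y": 0, "z": 0.015, "rx": 0, "ry": 0, "rz": 0},
  {"x": 0, "y": 0, "z": 0.005, "rx": 0, "ry": 0, "rz": 0},
  {"x": 0, "y": 0, "z": 0, "rx": 0, "ry": 0, "rz": 0},
  {"x": 0, "y": 0, "z": 0, "rx": 0, "ry": 0, "rz": 0},
  {"x": 0, "y": 0, "z": 0, "rx": 0, "ry": 0, "rz": 0},
])

```text
t: 4.48
eef_pos: [0.4805, -0.2454, 0.0277]
ee_rot: [[-1.0, -0.001, 0.002], [-0.001, 1.0, -0.002], [-0.002, -0.002, -1.0]]
contact_force: [0.8, 0.5, 1.4]
gripper_width: 0.0855
```

Run:
```python
from m import *
c=optics.camera("wrist");save(c,"w3");c=optics.camera("side");cv2.imwrite("pics/s3.png",cv2.resize(c["image"][200:380,270:450,::-1],None,fx=3,fy=3))
o=sensors.get_obs();print(o["eef_pos"],o["contact_force"],o["t"])
```

```text
[ 0.48038328 -0.24548572  0.02745894] [-0.64237984  0.93416788 -0.00579029] 4.5833
```

View pics/w3.png

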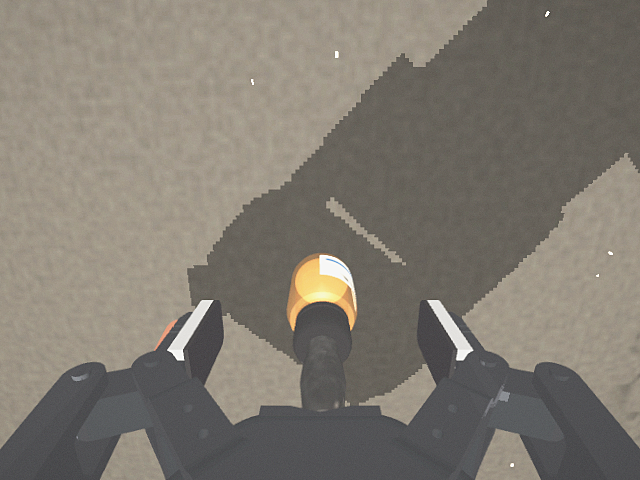

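View pics/s3.png

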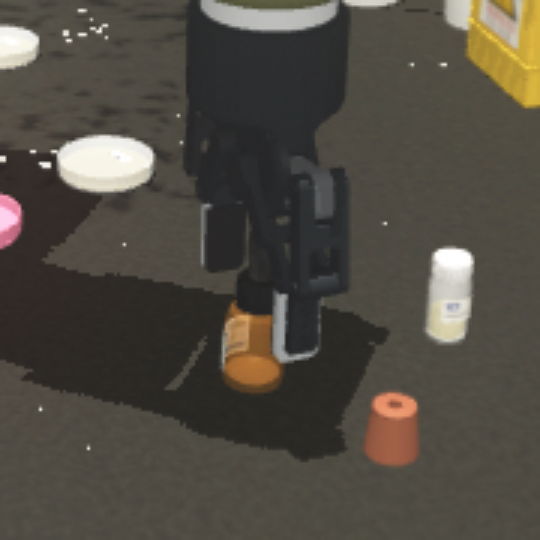

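The bottle (322,300) is centred between the pads (222 and 418), and nothing is touching. I lower 2.5 mm and close.

Emit:
drive_tool([
  {"x": 0, "y": 0, "z": 0.0025, "rx": 0, "ry": 0, "rz": 0},
  {"x": 0, "y": 0, "z": 0, "rx": 0, "ry": 0, "rz": 0},
  {"x": 0, "y": 0, "z": 0, "rx": 0, "ry": 0, "rz": 0},
])

```text
t: 4.83
eef_pos: [0.48, -0.2453, 0.0239]
ee_rot: [[-1.0, 0.0, 0.0], [0.0, 1.0, -0.0], [-0.0, -0.0, -1.0]]
contact_force: [1.3, -0.4, -0.3]
gripper_width: 0.0853
```

Emit:
drive_tool([
  {"x": 0, "y": 0, "z": 0, "rx": 0, "ry": 0, "rz": 0},
  {"x": 0, "y": 0, "z": 0, "rx": 0, "ry": 0, "rz": 0},
  {"x": 0, "y": 0, "z": 0, "rx": 0, "ry": 0, "rz": 0},
  {"x": 0, "y": 0, "z": 0, "rx": 0, "ry": 0, "rz": 0},
  {"x": 0, "y": 0, "z": 0, "rx": 0, "ry": 0, "rz": 0},
  {"x": 0, "y": 0, "z": 0, "rx": 0, "ry": 0, "rz": 0},
  {"x": 0, "y": 0, "z": 0, "rx": 0, "ry": 0, "rz": 0},
  {"x": 0, "y": 0, "z": 0, "rx": 0, "ry": 0, "rz": 0},
  {"x": 0, "y": 0, "z": 0, "rx": 0, "ry": 0, "rz": 0},
  {"x": 0, "y": 0, "z": 0, "rx": 0, "ry": 0, "rz": 0},
], hand=1, grip_force=30)

```text
t: 5.67
eef_pos: [0.48, -0.2453, 0.024]
ee_rot: [[-1.0, 0.0, 0.0], [0.0, 1.0, -0.0], [-0.0, -0.0, -1.0]]
contact_force: [-0.6, 1.8, 3.9]
gripper_width: 0.0302
```

Emit:
drive_tool([
  {"x": 0, "y": 0, "z": -0.005, "rx": 0, "ry": 0, "rz": 0},
  {"x": 0, "y": 0, "z": -0.01, "rx": 0, "ry": 0, "rz": 0},
  {"x": 0, "y": 0, "z": -0.015, "rx": 0, "ry": 0, "rz": 0},
  {"x": 0, "y": 0, "z": -0.015, "rx": 0, "ry": 0, "rz": 0},
  {"x": 0, "y": 0, "z": 0, "rx": 0, "ry": 0, "rz": 0},
  {"x": 0, "y": 0, "z": 0, "rx": 0, "ry": 0, "rz": 0},
])

```text
t: 6.17
eef_pos: [0.4802, -0.2456, 0.0695]
ee_rot: [[-1.0, -0.0, 0.001], [-0.0, 1.0, -0.001], [-0.001, -0.001, -1.0]]
contact_force: [-0.8, -0.2, -0.5]
gripper_width: 0.0302
```

Run:
```python
from m import *
c=optics.camera("wrist");save(c,"w4");c=optics.camera("side");cv2.imwrite("pics/s4.png",cv2.resize(c["image"][200:380,270:450,::-1],None,fx=3,fy=3))
o=sensors.get_obs();print(o["eef_pos"],o["contact_force"],o["gripper_width"],o["t"])
```

```text
[ 0.47965184 -0.2451055   0.06827688] [ 0.24942575  0.01080769 -0.61362388] 0.03020565695845732 6.2667
```

View pics/w4.png

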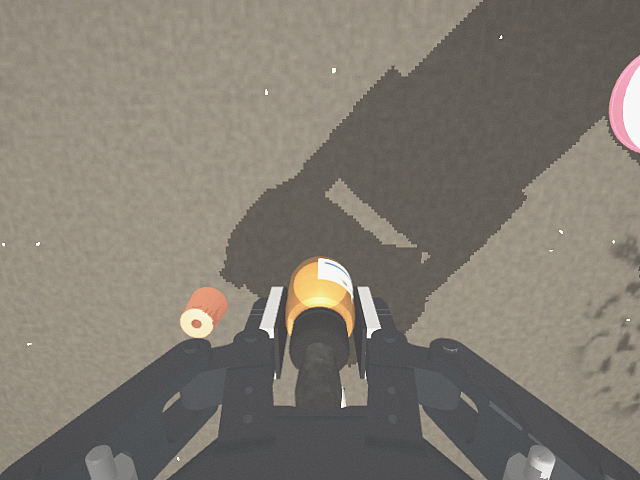

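View pics/s4.png

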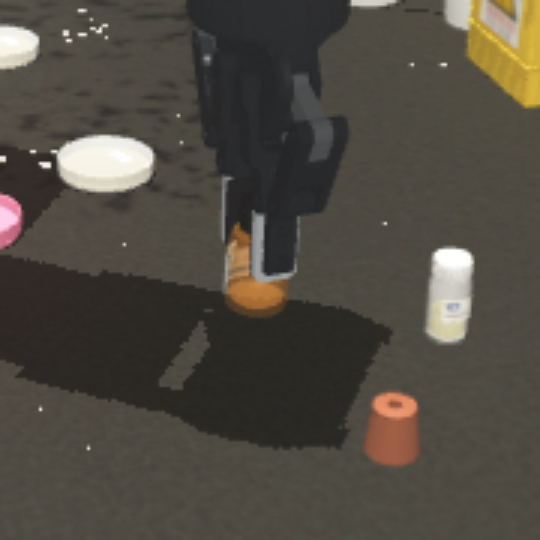

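The bottle is held upright in the jaws, with its underside clear of the bench and its neighbours untouched. I carry it over at height.

Emit:
drive_tool([
  {"x": 0, "y": 0.003, "z": -0.02, "rx": 0, "ry": 0, "rz": 0},
  {"x": 0.002, "y": 0.009, "z": -0.02, "rx": 0, "ry": 0, "rz": 0},
  {"x": 0, "y": 0.02, "z": -0.01, "rx": 0, "ry": 0, "rz": 0},
  {"x": 0, "y": 0.03, "z": 0, "rx": 0, "ry": 0, "rz": 0},
  {"x": 0, "y": 0.03, "z": 0, "rx": 0, "ry": 0, "rz": 0},
  {"x": 0, "y": 0.03, "z": 0, "rx": 0, "ry": 0, "rz": 0},
  {"x": 0, "y": 0.03, "z": 0, "rx": 0, "ry": 0, "rz": 0},
  {"x": 0, "y": 0.03, "z": 0, "rx": 0, "ry": 0, "rz": 0},
  {"x": 0, "y": 0.03, "z": 0, "rx": 0, "ry": 0, "rz": 0},
  {"x": 0, "y": 0.03, "z": 0, "rx": 0, "ry": 0, "rz": 0},
  {"x": 0, "y": 0.03, "z": 0, "rx": 0, "ry": 0, "rz": 0},
  {"x": 0, "y": 0.03, "z": 0, "rx": 0, "ry": 0, "rz": 0},
  {"x": 0, "y": 0.03, "z": 0, "rx": 0, "ry": 0, "rz": 0},
  {"x": 0, "y": 0.02, "z": 0, "rx": 0, "ry": 0, "rz": 0},
  {"x": 0, "y": 0.012, "z": 0, "rx": 0, "ry": 0, "rz": 0},
  {"x": 0, "y": 0, "z": 0, "rx": 0, "ry": 0, "rz": 0},
  {"x": 0, "y": 0, "z": 0, "rx": 0, "ry": 0, "rz": 0},
  {"x": 0, "y": 0, "z": 0, "rx": 0, "ry": 0, "rz": 0},
])

```text
t: 7.77
eef_pos: [0.4778, 0.1181, 0.1183]
ee_rot: [[-1.0, 0.0, -0.001], [0.0, 1.0, -0.0], [0.001, -0.0, -1.0]]
contact_force: [-0.2, -0.5, 0.2]
gripper_width: 0.0303
```

Run:
```python
from m import *
o=sensors.get_obs();print(o["eef_pos"],o["contact_force"],o["gripper_width"],o["t"])
R0=(.4849,.0085);L0=(.4713,.2287)
for n in ["wrist","side","top"]:
    c=optics.camera(n);save(c,n+"5")
    hsv=cv2.cvtColor(c["image"],cv2.COLOR_RGB2HSV)
    mm=cv2.morphologyEx(((hsv[...,2]>(150 if n=="wrist" else 110))).astype(np.uint8),cv2.MORPH_OPEN,np.ones((3,3)))
    _,lab=cv2.connectedComponents(mm)
    for k,p in(("R",R0),("L",L0)):
        u=np.round(proj(c,[*p,.014])[0]).astype(int)
        if not(0<=u[0]<640 and 0<=u[1]<480): print(n,k,u,"out");continue
        m=(lab==lab[u[1],u[0]]).astype(float)
        try:x,f=fit([c],[m],DISH,p);print(n,k,u,x.round(4),f.round(2),m.sum(),sil(c,*x,DISH).sum())
        except Exception as e: print(n,k,u,e)
```

```text
[0.47783879 0.11805346 0.11832535] [-0.18929886 -0.53127103  0.16808285] 0.030331996989080047 7.7667
wrist R [179 245] [0.4852 0.0084] [0. 0.] 4937.0 5480.003921568627
wrist L [464 228] [0.4716 0.2298] [-0. -0.] 5097.0 5705.294117647059
side R [305 251] [0.4849 0.0089] [ 0.   -0.01] 521.0 632.6196078431373
side L [269 212] [0.4713 0.2292] [-0. -0.] 358.0 437.078431372549
top R [302 254] [0.4844 0.0085] [ 0.   -0.01] 742.0 798.3921568627451
top L [195 260] [0.3352 0.3659] [ 0. -0.] 40139.0 888.5137254901962
```

View pics/wrist5.png

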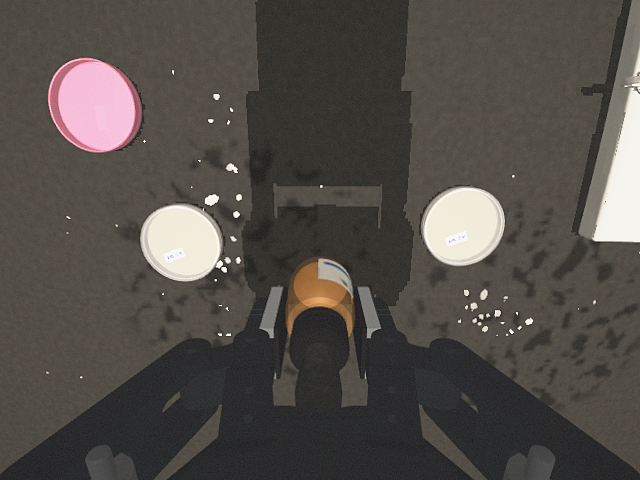

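View pics/side5.png

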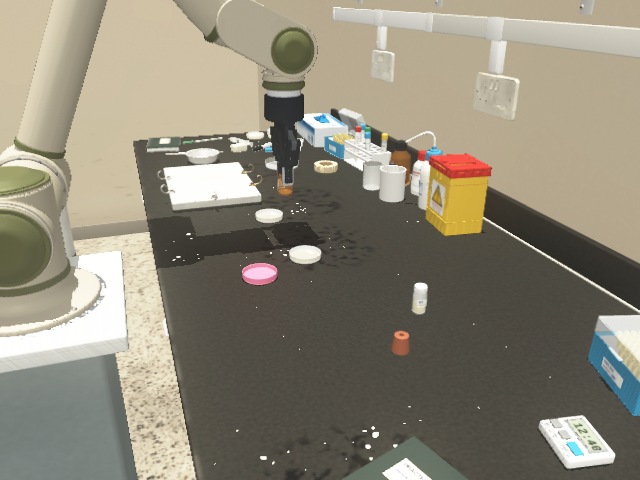

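The dishes are unmoved, at R (0.485, 0.0086) and L (0.4715, 0.2294). The midpoint is (0.478, 0.119), so I correct by about 1 mm and lower.

Emit:
drive_tool([
  {"x": -0.0004, "y": 0.0009, "z": 0.02, "rx": 0, "ry": 0, "rz": 0},
  {"x": 0, "y": 0, "z": 0.02, "rx": 0, "ry": 0, "rz": 0},
  {"x": 0, "y": 0, "z": 0.02, "rx": 0, "ry": 0, "rz": 0},
  {"x": 0, "y": 0, "z": 0.015, "rx": 0, "ry": 0, "rz": 0},
  {"x": 0, "y": 0, "z": 0.01, "rx": 0, "ry": 0, "rz": 0},
  {"x": 0, "y": 0, "z": 0.005, "rx": 0, "ry": 0, "rz": 0},
  {"x": 0, "y": 0, "z": 0.002, "rx": 0, "ry": 0, "rz": 0},
  {"x": 0, "y": 0, "z": 0.001, "rx": 0, "ry": 0, "rz": 0},
  {"x": 0, "y": 0, "z": 0.001, "rx": 0, "ry": 0, "rz": 0},
  {"x": 0, "y": 0, "z": 0.0005, "rx": 0, "ry": 0, "rz": 0},
  {"x": 0, "y": 0, "z": 0, "rx": 0, "ry": 0, "rz": 0},
  {"x": 0, "y": 0, "z": 0, "rx": 0, "ry": 0, "rz": 0},
  {"x": 0, "y": 0, "z": 0, "rx": 0, "ry": 0, "rz": 0},
  {"x": 0, "y": 0, "z": 0, "rx": 0, "ry": 0, "rz": 0},
])

```text
t: 9.08
eef_pos: [0.4785, 0.1196, 0.0245]
ee_rot: [[-1.0, -0.0, 0.0], [-0.0, 1.0, 0.0], [-0.0, 0.0, -1.0]]
contact_force: [-0.5, -0.1, -0.1]
gripper_width: 0.0298
```

Run:
```python
from m import *
for i in range(2):
    c=optics.camera("wrist" if i else "side")
    o=sensors.get_obs();print(o["eef_pos"],o["contact_force"],o["gripper_width"],o["t"])
    if not i:cv2.imwrite("pics/s6.png",cv2.resize(c["image"][100:280,200:380,::-1],None,fx=3,fy=3))
    else: save(c,"w6")
```

```text
[0.47841449 0.11960584 0.02443292] [-0.39751453 -0.44663882 -1.0006254 ] 0.0301305154158376 9.1333
[0.47838503 0.1195932  0.02440983] [-0.42062511 -0.61998015 -0.83504128] 0.029907557217437375 9.1833
```

View pics/s6.png

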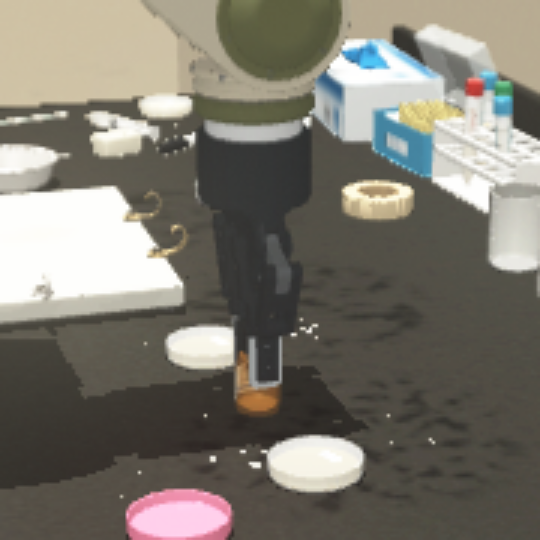

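There is no support force yet, so I feel downward in 0.3 mm steps.

Emit:
drive_tool([
  {"x": 0, "y": -0.0004, "z": 0.0003, "rx": 0, "ry": 0, "rz": 0},
  {"x": 0, "y": 0, "z": 0.0003, "rx": 0, "ry": 0, "rz": 0},
  {"x": 0, "y": 0, "z": 0, "rx": 0, "ry": 0, "rz": 0},
  {"x": 0, "y": 0, "z": 0, "rx": 0, "ry": 0, "rz": 0},
])

```text
t: 9.52
eef_pos: [0.4784, 0.1192, 0.024]
ee_rot: [[-1.0, -0.0, 0.0], [-0.0, 1.0, -0.0], [-0.0, -0.0, -1.0]]
contact_force: [-0.0, -0.0, 4.0]
gripper_width: 0.0299
```

The force is 4 N upward, so the bottle is seated (same as when it was gripped). I release.

Emit:
drive_tool([
  {"x": 0, "y": 0, "z": 0, "rx": 0, "ry": 0, "rz": 0},
  {"x": 0, "y": 0, "z": 0, "rx": 0, "ry": 0, "rz": 0},
  {"x": 0, "y": 0, "z": 0, "rx": 0, "ry": 0, "rz": 0},
  {"x": 0, "y": 0, "z": 0, "rx": 0, "ry": 0, "rz": 0},
  {"x": 0, "y": 0, "z": 0, "rx": 0, "ry": 0, "rz": 0},
  {"x": 0, "y": 0, "z": 0, "rx": 0, "ry": 0, "rz": 0},
  {"x": 0, "y": 0, "z": 0, "rx": 0, "ry": 0, "rz": 0},
  {"x": 0, "y": 0, "z": 0, "rx": 0, "ry": 0, "rz": 0},
  {"x": 0, "y": 0, "z": 0, "rx": 0, "ry": 0, "rz": 0},
  {"x": 0, "y": 0, "z": 0, "rx": 0, "ry": 0, "rz": 0},
], hand=0)

```text
t: 10.35
eef_pos: [0.4784, 0.1192, 0.0237]
ee_rot: [[-1.0, -0.0, 0.0], [-0.0, 1.0, 0.0], [-0.0, 0.0, -1.0]]
contact_force: [-0.1, 0.3, 0.4]
gripper_width: 0.0852
```

Emit:
drive_tool([
  {"x": 0, "y": 0, "z": -0.005, "rx": 0, "ry": 0, "rz": 0},
  {"x": 0, "y": 0, "z": -0.015, "rx": 0, "ry": 0, "rz": 0},
  {"x": 0, "y": 0, "z": -0.03, "rx": 0, "ry": 0, "rz": 0},
  {"x": 0, "y": 0, "z": -0.035, "rx": 0, "ry": 0, "rz": 0},
  {"x": 0, "y": 0, "z": -0.035, "rx": 0, "ry": 0, "rz": 0},
  {"x": 0, "y": 0, "z": -0.035, "rx": 0, "ry": 0, "rz": 0},
  {"x": 0, "y": 0, "z": -0.035, "rx": 0, "ry": 0, "rz": 0},
  {"x": 0, "y": 0, "z": 0, "rx": 0, "ry": 0, "rz": 0},
  {"x": 0, "y": 0, "z": 0, "rx": 0, "ry": 0, "rz": 0},
  {"x": 0, "y": 0, "z": 0, "rx": 0, "ry": 0, "rz": 0},
])

```text
t: 11.18
eef_pos: [0.4779, 0.1192, 0.2133]
ee_rot: [[-1.0, 0.0, -0.001], [0.0, 1.0, -0.0], [0.001, -0.0, -1.0]]
contact_force: [0.1, 0.1, 0.5]
gripper_width: 0.0854
```

Run:
```python
from m import *
o=sensors.get_obs();print(o["eef_pos"],o["contact_force"],o["gripper_width"],o["t"])
R0=(.4849,.0085);L0=(.4713,.2287)
for n in ["wrist","side"]:
    c=optics.camera(n);save(c,n+"7")
    for d in optics.outline_of("dropper_bottle",n):
        if d["p"]>.3:
            try:print(n,d["p"],d["extent"],fit([c],[d["mask"].astype(float)],BOT,(.478,.119)))
            except Exception as e:print(e)
    hsv=cv2.cvtColor(c["image"],cv2.COLOR_RGB2HSV)
    mm=cv2.morphologyEx(((hsv[...,2]>(150 if n=="wrist" else 110))).astype(np.uint8),cv2.MORPH_OPEN,np.ones((3,3)))
    _,lab=cv2.connectedComponents(mm)
    for k,p in(("R",R0),("L",L0)):
        u=np.round(proj(c,[*p,.014])[0]).astype(int)
        m=(lab==lab[u[1],u[0]]).astype(float)
        try:x,f=fit([c],[m],DISH,p);print(n,k,u,x.round(4),m.sum())
        except Exception as e: print(n,k,u,e)
    im=c["image"].copy()
    for q in cyl(.4782,.119,BOT): cv2.polylines(im,[np.round(proj(c,q)).astype(np.int32)],True,(0,255,0),1)
    cv2.imwrite("pics/o7%s.png"%n,im[:,:,::-1] if n=="wrist" else cv2.resize(np.hstack([c["image"][130:290,200:340],im[130:290,200:340]])[:,:,::-1],None,fx=2.8,fy=2.8))
```

```text
[0.47786929 0.11916901 0.2132835 ] [0.1386374  0.09176694 0.53184099] 0.08538764010265747 11.1833
wrist 0.83 [300.3, 193.4, 338.0, 240.7] (array([0.47793785, 0.11925086]), array([-0.00360452,  0.02253645]))
wrist R [213 216] [0.4853 0.0083] 2712.0
wrist L [426 203] [0.4716 0.2297] 2779.0
side 0.71 [273.8, 195.4, 294.0, 236.9] (array([0.47678427, 0.10740998]), array([-0.00831337,  0.00053429]))
side R [305 251] [0.4849 0.0089] 521.0
side L [269 212] [0.4769 0.1952] 578.0
```

View pics/o7wrist.png

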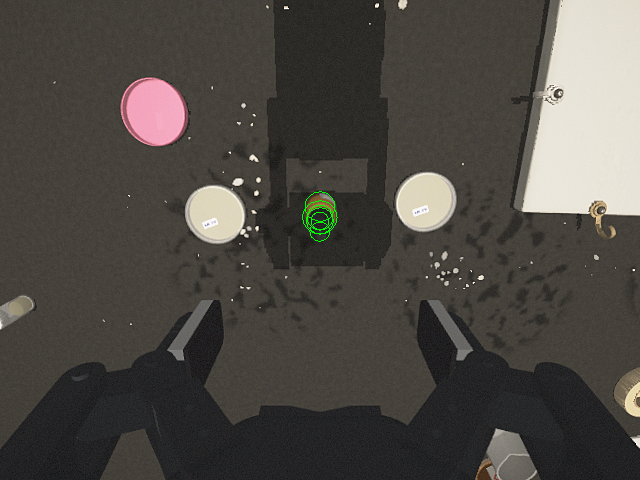

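View pics/o7side.png

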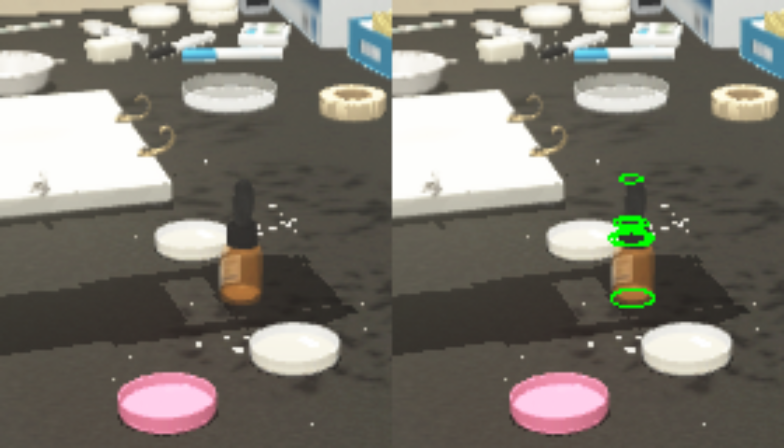

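The overlays agree: the bottle stands upright on the midpoint, both dishes are unmoved, and the gripper is clear.

```bash
python3 -c "
from cell import workorder
print(workorder.hand_in())"
```

```text
the job is handed in; nothing more can be done
None
```

The dropper bottle now stands upright on the worktop midway between the two cream agar dishes, and I handed the job in at about 11 s of the 40 s allowed. I gripped it by its brown body and lowered it until it touched the worktop (4 N) before releasing it. I then raised the gripper well clear.

| Last check | Result |
|---|---|
| Bottle position (wrist camera) | (0.478, 0.119) |
| Midpoint of the dishes | (0.478, 0.119) |
| Right dish | (0.485, 0.008), within about 1 mm of where it started |
| Left dish (wrist camera) | (0.472, 0.230), within about 1 mm of where it started |

Three readings disagreed, none of which I think matter:
- **Side camera, bottle:** its fit put the bottle 12 mm lower in y. The given bottle shape drawn at the midpoint lines up with that picture, so I put this down to an incomplete outline from the network.
- **Side camera, left dish:** its final fit was unusable because the bottle overlaps that dish in the view.
- **Gripper width:** it read 30 mm on the 32 mm body. The hold was firm and upright throughout.

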